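# Raise the hydraulic jig and hold the lamp branch level over it

## Task

Pump the hand lever of the hydraulic stand in full strokes until the jig plate has come all the way up, and let the lever spring back; raise the plate with the lever only. Then pick up the brass lamp branch by its balance point, keep it level, bring it over the jig with the heavy hub above the round stud and the tail above the gap between the two cheeks, and finish while still holding it there, level and steady, about 30 mm clear above the stud, so that I can slip the solder rings in underneath. Leave the other tools on the bench where they are.

Things in the scene. Friction and masses are not known exactly. Their poses are not given: they have to be found in the camera images.
- jack: the hydraulic stand, fixed to the bench: a grey base 170 x 110 x 18 mm with a bottle-jack cylinder in the middle (axis = origin, underside) and two guide bushes. Its +x axis runs along the jig plate from the stud to the cheeks; the pump lever sticks out to its -y side. It is turned a little differently each time
- lift (a joint): how far the ram with the jig plate is up, m: starts at 0 to 0.015; about 0.048 is fully up, where more strokes no longer raise it. Each full stroke of the lever raises it about 12 mm (the first and last may give more or less), a half stroke about 6 mm or nothing; it stays put between strokes
- pump (a joint): angle of the pump lever, rad: 0 at rest, sprung up against its stop (the lever rises outward at 34 degrees); 0.6 fully pressed (the lever lies level). A spring returns it; pressing at the grip takes 7 to 12 N. One pump stroke is all the way down and all the way back up
- pump_grip (a point): middle of the rubber grip of the pump lever, on the lever's axis, 205 mm from the hinge; the grip is round, 24 mm in diameter and about 100 mm long, the steel bar inboard of it 16 mm in diameter. At rest it is 176 mm above the bench, fully pressed 60 mm
- pump_hinge (a point): hinge pin of the pump lever, 60 mm above the bench, 84 mm from the cylinder axis; the lever swings in the vertical plane through hinge and grip, the pin is level and square to it
- jig: the jig on top of the ram: a steel plate 270 x 80 x 10 mm, origin on the plate's top face above the cylinder axis, axes as the stand's; top face 140 mm above the bench when lowest and 188 mm when fully up. It carries the stud and the two cheeks
- jig_stud (a point): centre of the top of the round steel stud (18 mm in diameter, 20 mm high) that stands on the plate 52 mm to the -x side of the cylinder axis
- jig_fork (a point): point midway between the two upright cheeks (32 mm apart, 22 mm high) at the other end of the plate, 200 mm from the stud, at the height of the stud's top
- branch: cast brass lamp branch, 0.6 to 0.9 kg, lying flat: heavy round hub (49 mm wide, 40 high, 24 bore), straight arm 13 mm wide, 15 high, its middle 26 mm above the underside, a round knop (26 mm) on the arm 130 mm from the hub axis, a tail post (22 mm wide, 34 high) at 200 mm. Origin: underside on the hub axis; +x along the arm to the tail, z up. Balances 52 mm from the hub axis, well off its middle
- branch_balance (a point): balance point of the branch, in the middle of the arm, 52 mm from the hub axis and 26 mm above the underside; the arm is free on both sides here. The brass is polished and slippery: gripped well away from this point its heavy end swings down in the fingers
- branch_tail (a point): middle of the underside of the tail post of the branch
- brick: bystander: pale soldering brick 90 x 60 x 25 mm, origin in the middle of its underside
- block: bystander: dark steel bench block 70 x 60 x 25 mm, origin in the middle of its underside
- hammer: bystander: hammer with wooden handle, 220 mm long, lying beyond the work, origin at the underside of its middle
- tin: bystander: tin 84 mm in diameter and 105 mm high with files standing in it up to 210 mm, left of the stand, origin in the middle of its underside
There are look-alikes about, which are no part of the job. There is more than one size of the branch; the one meant has the size given above.

How it is judged:
On the way, in this order (a step that is already met when the one before it is completed fails the run):
1. the jig plate is pumped all the way up (44 mm or more) and the lever is back at rest (value of joint lift above 0.044 m and value of joint pump below 0.08 rad and height (world z) of branch below 0.02 m), for 0.2 s.
2. the branch is lifted clear of the bench, level, held by its balance point (height (world z) of branch above 0.05 m and angle between branch's own z axis and vertical below 0.14 rad and distance between the grasp point and branch_balance below 0.025 m and contact force between the fingers and branch above 2 N), for 0.2 s.
At the end, for the whole second after the job is handed in: Plate up 44 mm or more, lever at rest. Fingers hold the branch within 25 mm of its balance point, still, level within 5 degrees, hub within 18 mm of plumb over the stud, tail within 22 mm over the gap of the cheeks, hub underside 15 to 50 mm above the stud top, not touching the jig (value of joint lift above 0.044 m and value of joint pump below 0.08 rad and horizontal distance between branch and jig_stud below 0.018 m and horizontal distance between branch_tail and jig_fork below 0.022 m and z of branch in the frame of jig_stud between 0.015 and 0.05 m and angle between branch's own z axis and vertical below 0.09 rad and distance between the grasp point and branch_balance below 0.025 m and contact force between the fingers and branch above 2 N and contact force between branch and jig below 0.3 N and linear speed of branch below 0.03 m/s); the arm keeps its last pose, push and grip.
It fails at once if the robot pushes or lifts the jig plate itself (contact force between any of the fingers, the arm and jig above 4 N).
It fails at once if the branch is tipped more than 20 degrees (angle between branch's own z axis and vertical above 0.35 rad).
It fails at once if a bystander (brick, block, hammer, tin) is moved more than 30 mm (distance of any of brick, block, hammer, tin from where it was at the start of the episode above 0.03 m).
It also fails if it takes over 72 s, if anything falls off the work surface, if the arm or the gripper's body presses on something with over 40 N, if the wrist force passes 120 N, or if a joint passes its speed limit or range.

## Robot

A 6-joint arm with a two-finger parallel gripper is mounted at the origin on the work surface. World frame = base frame: x ahead of the robot, y to its left, z up, the work surface at z = 0. Lengths are in m, angles in rad, forces in N, time in s.
With the tool pointing down it reaches from about 0.35 to 0.775 m from the base axis. Payload 5.5 kg.
Tool frame: the origin (TCP) lies midway between the tips of the shut fingers; the grasp point (between the pads) lies 19 mm behind it (env.hold_point_z is the distance from the TCP to the grasp point, in m); z points along the fingers, y is the line along which they close (so a half turn about z gives the same grasp; the last joint's range is limited). The gripper opens to 85 mm and grips with 20 to 120 N. Pads are 22 mm wide; open, the fingers measure 114 mm over their backs; the gripper's body (76 mm by 85 mm) begins 54 mm behind the grasp point. The pads swing forward as they close: fully open they stand 13 mm farther back than shut.
Start: joints at [-1.404, 0.313, 0.046, 1.304, 0, 1.431], TCP at [0.174, -0.548, 0.205] pointing down, gripper open.
Joint ranges: [-2.76, 2.76], [-0.86, 1.69], [-1.03, 1.26], [-2.2, 2.34], [-1.47, 1.5], [-3.14, 3.14]. Speed limits (rad/s): [2.57, 2.57, 3.14, 3.14, 3.14, 3.14].

## Interface

Orientations are given as a unit quaternion [w, x, y, z].
In Python, from workcell import env, read_camera gives the robot as it stands. The module is installed in compiled form; this text tells all that it offers.
- The arm moves only by the tool carry_out, never from a script. Its argument "moves" is a list of rows, each an object of numbers: "tx", "ty", "tz": the shift along the world's x, y, z in cm; "wx", "wy", "wz": the turn, a rotation vector about the world's x, y, z in rad; "claw": the closure, from -1 (fully open) to 1 (shut). A call has 1 to 8 rows; each row shifts and turns the commanded pose from where the row before left it; what a row does not reach is not made up. A row lasts 1/8 s, in which the tool goes at most 62.5 mm and 10.7 degrees, less where a joint would pass 70% of its speed; a pose out of reach is approached as far as the arm can. A call is refused whole if a number of a shift passes 6.25 or a number of a turn 0.188, either way. A call with a gripper value outside its range is refused whole. The fingers move at their own pace and stop on an object; "newtons" is the grip in N (left out, the last holds). Time passes only in rows, so rows that do not move let the fingers close. It gives the time, the measured TCP pose, the force, the opening and the grip force at its end, in the units of the state.
- env.get_state(): the state, without advancing time (a new reading comes with each control period).
- read_camera(name): name is "scene" or "top"; returns a dict with "image" (384x512x3 uint8, blue, green, red), "z_map" (384x512 float32, m along the optical axis (not along the pixel's ray), 0 where there is no reading), "fx", "fy", "cx", "cy" (pixels), "camera_from_world" (4x4, takes a point from world to camera coordinates). Camera axes: x right, y down, z forward; pixel columns grow to the right and rows downward; lengths in m; the calibration is good to about 2 mm. A picture is of the moment at which its call begins.
- env.hand_in(): hands the job in; it is judged then, once.
The state is a dict: "clock": time; "joint_pos": joint angles; "qvel": joint speeds; "tau": joint torques, N m; "tcp_pos": TCP position; "orientation": TCP orientation; "wrist_force": force on the tool from outside, world axes, zero at the start; "ft_torque": the same for the moment, N m; "finger_gap": finger opening in m; "grip_force": force on a finger pad.
Only numpy, scipy, OpenCV 4.12 (cv2) and the standard library are available. Lean on these libraries where they do the work, as an engineer would, in place of code of your own. Each camera call takes 0.05 s, during which the arm holds its last target. There are 200 camera calls.

## Working session

There is one attempt and no reset: what is moved stays moved. The work goes in short steps, Python scripts to look and compute and a tool call to move; the robot and the scene stay as the last step left them, time stands still between calls to the robot, and variables do not carry over. Pictures are saved under pics/ and viewed, at most 10 in all, crops included, and the job is handed in when it is done.

Besides the shell and the picture viewer there is one more tool, called after "Emit:" as name(argument=value, ...) on one line, values as JSON. carry_out: Moves the arm, as the interface text tells. Its arguments: {"type":"object","properties":{"moves":{"type":"array","items":{"type":"object","properties":{"tx":{"type":"number"},"ty":{"type":"number"},"tz":{"type":"number"},"wx":{"type":"number"},"wy":{"type":"number"},"wz":{"type":"number"},"claw":{"type":"number"}}}},"newtons":{"type":"number"}},"required":["moves"]}

```bash
mkdir -p pics
cat > h.py <<'E'
import numpy as np, cv2
from workcell import env, read_camera
def shot(n):
    return read_camera(n)
def cloud(c):
    z=c["z_map"]; v,u=np.mgrid[:z.shape[0],:z.shape[1]]
    p=np.stack([(u-c["cx"])/c["fx"]*z,(v-c["cy"])/c["fy"]*z,z,np.ones_like(z)],-1)
    w=p@np.linalg.inv(c["camera_from_world"]).T
    w=w[...,:3]; w[z==0]=np.nan
    return w
E
python3 - <<'E'
from h import *
for n in("scene","top"):
    c=shot(n); cv2.imwrite(f"pics/{n}0.png",cv2.resize(c["image"],(768,576),interpolation=cv2.INTER_CUBIC)); np.savez(n+"0.npz",**c)
    T=np.linalg.inv(c["camera_from_world"]); print(n,T.round(3).tolist(),c["fx"],c["cx"],c["cy"])
print(env.get_state(), env.hold_point_z)
E
```

```text
scene [[-0.841, 0.354, -0.41, 1.075], [0.541, 0.529, -0.654, 0.833], [-0.015, -0.771, -0.636, 0.92], [0.0, 0.0, 0.0, 1.0]] 436.98288068940326 251.8976940210692 195.07756321348316
top [[0.004, -0.991, 0.132, 0.355], [-1.0, -0.006, -0.013, 0.03], [0.013, -0.132, -0.991, 1.686], [0.0, 0.0, 0.0, 1.0]] 482.9368138365059 256.9918196239003 193.94469836542092
{'clock': 0.1, 'joint_pos': array([-1.40363642e+00,  3.13904775e-01,  4.50928693e-02,  1.30361920e+00,
        1.27301466e-05,  1.43123392e+00]), 'qvel': array([ 0.00102773, -0.00136991,  0.00358169, -0.0008677 ,  0.00032625,
       -0.00052592]), 'tau': array([ 3.79864359e-03, -4.81724346e+01,  2.99244851e+01,  1.26842372e-02,
       -1.24766612e-05, -5.87998727e-06]), 'tcp_pos': array([ 0.17354338, -0.54765517,  0.20380988]), 'orientation': array([-8.17397380e-04,  9.88262879e-01,  1.52760640e-01, -4.91409892e-06]), 'wrist_force': array([-0.30333374, -0.01178042,  0.33979707]), 'ft_torque': array([ 0.00672533, -0.0022646 ,  0.01893545]), 'grip_force': 0.0, 'finger_gap': 0.08496788352472524} 0.0187
```

View pics/scene0.png

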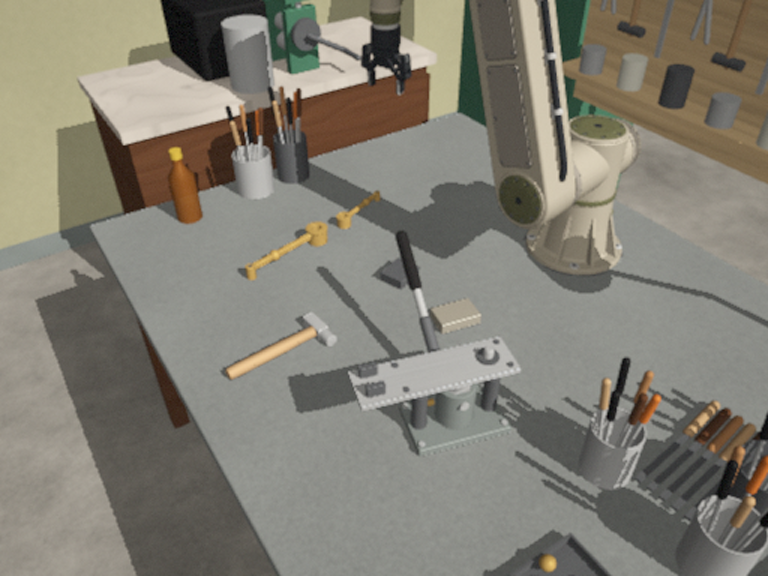

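View pics/top0.png

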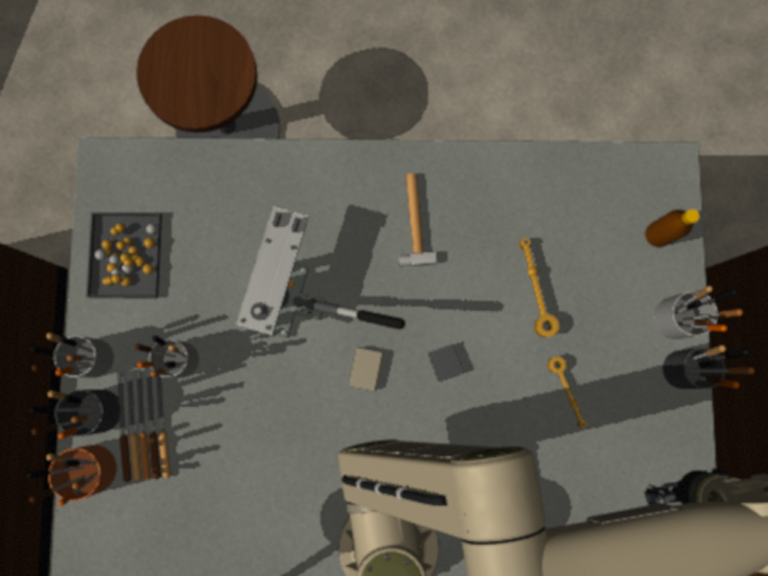

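The top view shows the stand at about (270,270), with the stud at (260,311), the cheeks at (290,218) and the black grip at (380,319). The large branch has its hub at (546,325) and tail at (525,243), and the small look-alike is at (557,365). Next I measure all of these.

```bash
cat > m.py <<'E'
from h import *
def jig(c):
    w=cloud(c); z=w[...,2]
    box=(w[...,0]>.35)&(w[...,0]<.95)&(w[...,1]>.0)&(w[...,1]<.4)
    im=c["image"].astype(int); gray=im.max(2)-im.min(2)<40
    m=box&gray&(z>.13)&(z<.2)&(im.max(2)>110)
    n,l,s,_=cv2.connectedComponentsWithStats(m.astype(np.uint8))
    k=1+np.argmax(s[1:,4]); P=w[l==k]
    zt=np.median(P[:,2]); P=P[abs(P[:,2]-zt)<.006]
    r=cv2.minAreaRect((P[:,:2]*1000).astype(np.float32))
    return r,zt,w
def branches(c,n=2):
    w=cloud(c); hsv=cv2.cvtColor(c["image"],cv2.COLOR_BGR2HSV)
    m=cv2.inRange(hsv,(12,110,80),(32,255,255))>0
    m&=(w[...,0]>.25)&(w[...,0]<.9)&(w[...,1]<-.1)&(w[...,1]>-.6)&(w[...,2]<.4)
    m=cv2.morphologyEx(m.astype(np.uint8),cv2.MORPH_CLOSE,np.ones((3,3)))
    k,l,s,ce=cv2.connectedComponentsWithStats(m)
    return w,[(s[i],w[(l==i)&np.isfinite(w[...,2])]) for i in range(1,k) if s[i,4]>60]
E
python3 - <<'E'
from m import *
for n in("top","scene"):
    c=dict(np.load(n+"0.npz")); r,zt,w=jig(c); print(n,"jig",r,zt)
    _,B=branches(c)
    for s,P in B:
        r=cv2.minAreaRect((P[:,:2]*1000).astype(np.float32)); print(s,r,np.percentile(P[:,2],[5,50,95]).round(4))
    w=cloud(c); d=c["image"].max(2)<60
    m=d&(w[...,2]>.08)&(w[...,2]<.25)&(w[...,0]>.4)&(w[...,0]<.8)&(w[...,1]<.12)&(w[...,1]>-.15)
    P=w[m]; print("lever",len(P),P.mean(0))
    if len(P)>5:
        o=np.argsort(P[:,1]);print(P[o[:3]],P[o[-3:]]); print(np.polyfit(P[:,1],P[:,0],1))
# stud height / spots
c=dict(np.load("top0.npz"));w=cloud(c)
for n,(u,v) in dict(stud=(174,207),ch1=(186,142),ch2=(198,147),hub=(364,217),tail=(350,162),brick=(244,246),block=(300,240),ham=(278,172),tin=(112,238)).items(): print(n,w[v,u].round(4))
E
```

```text
top jig ((607.90380859375, 256.429443359375), (81.00655364990234, 270.3580017089844), 74.1509017944336) 0.14656069663731985
[346 159  27  66 451] ((589.73291015625, -350.4633483886719), (232.5785675048828, 63.73915100097656), 9.24374771118164) [0.0002 0.0353 0.045 ]
[365 238  26  47 239] ((349.6931457519531, -418.219970703125), (174.10000610351562, 45.72568130493164), 27.899471282958984) [-0.0018  0.0253  0.033 ]
lever 218 [0.49652277 0.02353219 0.18871999]
[[ 0.48733982 -0.0258674   0.20444718]
 [ 0.4839198  -0.02572466  0.20827355]
 [ 0.48962745 -0.02553387  0.2132299 ]] [[0.53458678 0.11506673 0.10948577]
 [0.52978531 0.11756161 0.1227604 ]
 [0.53326404 0.1177043  0.12096371]]
[0.27879464 0.48996212]
scene jig ((608.14794921875, 254.04690551757812), (84.49910736083984, 270.142333984375), 74.23741912841797) 0.14535796790932032
[224 128  29  24 170] ((355.4093322753906, -414.703857421875), (168.63670349121094, 43.57068634033203), 26.740787506103516) [0.0049 0.0222 0.0304]
[164 148  54  38 422] ((573.7194213867188, -359.60577392578125), (274.14788818359375, 75.54844665527344), 9.06583309173584) [0.0085 0.0305 0.0406]
lever 278 [0.50207024 0.0260925  0.18388054]
[[ 0.49320024 -0.02538723  0.20933441]
 [ 0.48858762 -0.02206022  0.21635244]
 [ 0.49257554 -0.02124522  0.21489329]] [[0.5143053  0.07088907 0.15461484]
 [0.51781931 0.07099393 0.15626815]
 [0.50775077 0.07122504 0.15547311]]
[0.28133377 0.49472954]
stud [0.5145 0.2726 0.1667]
ch1 [0.7257 0.2403 0.1624]
ch2 [0.7096 0.2014 0.1623]
hub [ 0.4993 -0.3648  0.0102]
tail [ 0.6896 -0.3151  0.0338]
brick [0.3966 0.0528 0.0246]
block [ 0.4178 -0.139   0.0262]
ham [ 0.6528 -0.0636  0.0325]
tin [0.4228 0.5106 0.001 ]
```

```bash
cat >> m.py <<'E'
def lines(c):
    r,zt,w=jig(c); th=np.radians(r[2]-90); ex=np.array([np.cos(th),np.sin(th)]); ey=np.array([-ex[1],ex[0]])
    ctr=np.array(r[0])/1000; d=w[...,:2]-ctr; a=d@ex; b=d@ey; z=w[...,2]
    st=(z>zt+.013)&(z<zt+.03)&(abs(b)<.045)
    S=w[st&(a<-.06)&(a>-.13)]; F=w[st&(a>.06)&(a<.14)]
    return th,ctr,zt,S,F
def branch(c):
    w,B=branches(c); P=max(B,key=lambda t:len(t[1]))[1]; P=P[P[:,2]>.018]
    A=P[:,:2]; mu=A.mean(0)
    vx,vy,x0,y0=cv2.fitLine((A*1000).astype(np.float32),cv2.DIST_HUBER,0,.01,.01).ravel()
    d=np.array([vx,vy]); d*=np.sign(d[0]); o=np.array([x0,y0])/1000; s=(A-o)@d
    H=P[s<s.min()+.052]; T=P[s>s.max()-.026]
    mid=lambda Q:(Q[:,:2].max(0)+Q[:,:2].min(0))/2
    e=(A-o)@np.array([-d[1],d[0]])
    return d,o,s.min(),s.max(),cv2.minEnclosingCircle((H[:,:2]*1000).astype(np.float32)),mid(H),mid(T),P[:,2].max()
E
python3 - <<'E'
from m import *
for n in("top","scene"):
    c=dict(np.load(n+"0.npz")); th,ctr,zt,S,F=lines(c)
    print(n,th,ctr,zt,"stud",S.mean(0),len(S),np.median(S,0),"fork",F.mean(0),len(F))
    print(branch(c))
E
```

```text
top -0.2766189471590589 [0.60790381 0.25642944] 0.14656069663731985 stud [0.51720859 0.28192248 0.16527928] 27 [0.51753804 0.2820497  0.16484594] fork [0.70861253 0.22666994 0.16703398] 69
(array([0.97261536, 0.2324207 ], dtype=float32), array([ 0.59071183, -0.33669072], dtype=float32), np.float64(-0.1184412906982359), np.float64(0.11351802699821067), ((500.062744140625, -358.2998046875), 26.355018615722656), array([ 0.50059113, -0.35808856]), array([ 0.68818701, -0.31232123]), np.float64(0.04997675541287028))
scene -0.2751089348209839 [0.60814795 0.25404691] 0.14535796790932032 stud [0.51923765 0.28110091 0.16307075] 37 [0.51940488 0.28179017 0.16259628] fork [0.71100927 0.22692756 0.16534166] 143
(array([0.9753848 , 0.22050975], dtype=float32), array([ 0.59956753, -0.3337559 ], dtype=float32), np.float64(-0.1322298993103095), np.float64(0.10776255770639301), ((496.6590576171875, -359.31512451171875), 28.502620697021484), array([ 0.49847817, -0.35985263]), array([ 0.69232188, -0.31459147]), np.float64(0.04538786863290056))
```

Emit:
carry_out(moves=[{"tz": 3, "ty": 4, "wz": 0.1, "claw": 0.67}, {"tx": 3, "ty": 5, "tz": 3, "wz": 0.1, "claw": 0.67}, {"tx": 3, "ty": 5, "wz": 0.1, "claw": 0.67}, {"tx": 3, "ty": 5, "wz": 0.1, "claw": 0.67}, {"tx": 3, "ty": 5, "wz": 0.1, "claw": 0.67}, {"tx": 3, "ty": 5, "wz": 0.1, "claw": 0.67}, {"tx": 3, "ty": 5, "wz": 0.1, "claw": 0.67}, {"tx": 3, "ty": 5, "wz": 0.1, "claw": 0.67}])

```text
invalid input at $.moves[0]: expected keys tx, ty, tz, wx, wy, wz, claw
```

Emit:
carry_out(moves=[{"tx": 1, "ty": 2, "tz": 3, "wx": 0, "wy": 0, "wz": 0.08, "claw": 0.67}, {"tx": 3, "ty": 5, "tz": 3, "wx": 0, "wy": 0, "wz": 0.08, "claw": 0.67}, {"tx": 3, "ty": 5, "tz": 0, "wx": 0, "wy": 0, "wz": 0.08, "claw": 0.67}, {"tx": 3, "ty": 5, "tz": 0, "wx": 0, "wy": 0, "wz": 0.08, "claw": 0.67}, {"tx": 3, "ty": 5, "tz": 0, "wx": 0, "wy": 0, "wz": 0.08, "claw": 0.67}, {"tx": 3, "ty": 5, "tz": 0, "wx": 0, "wy": 0, "wz": 0.08, "claw": 0.67}, {"tx": 3, "ty": 5, "tz": 0, "wx": 0, "wy": 0, "wz": 0.08, "claw": 0.67}, {"tx": 3, "ty": 5, "tz": 0, "wx": 0, "wy": 0, "wz": 0.08, "claw": 0.67}], newtons=40)

```text
clock: 1.1
tcp_pos: [0.3927, -0.1787, 0.263]
orientation: [0.0, 0.889, 0.457, 0.0]
wrist_force: [0.1, -1.3, 0.4]
finger_gap: 0.0138
grip_force: 0.0
```

Emit:
carry_out(moves=[{"tx": 3, "ty": 5, "tz": 0, "wx": 0, "wy": 0, "wz": 0.08, "claw": 0.67}, {"tx": 3, "ty": 5, "tz": 0, "wx": 0, "wy": 0, "wz": 0.08, "claw": 0.67}, {"tx": 2.5, "ty": 5, "tz": 0, "wx": 0, "wy": 0, "wz": 0.08, "claw": 0.67}, {"tx": 1.9, "ty": 4.6, "tz": 0, "wx": 0, "wy": 0, "wz": 0.107, "claw": 0.67}, {"tx": 0, "ty": 0, "tz": 0, "wx": 0, "wy": 0, "wz": 0, "claw": 0.67}])

```text
clock: 1.72
tcp_pos: [0.4967, 0.0185, 0.2625]
orientation: [-0.001, 0.796, 0.605, -0.0]
wrist_force: [-0.7, -0.0, 0.6]
finger_gap: 0.0143
grip_force: 0.0
```

Emit:
carry_out(moves=[{"tx": 0, "ty": 0, "tz": -5.5, "wx": 0, "wy": 0, "wz": 0, "claw": 0.67}, {"tx": -0.05, "ty": -0.2, "tz": -2.3, "wx": 0, "wy": 0, "wz": 0, "claw": 0.67}, {"tx": -0.2, "ty": -0.7, "tz": -2.3, "wx": 0, "wy": 0, "wz": 0, "claw": 0.67}, {"tx": -0.2, "ty": -0.7, "tz": -2.3, "wx": 0, "wy": 0, "wz": 0, "claw": 0.67}, {"tx": -0.15, "ty": -0.5, "tz": -2.3, "wx": 0, "wy": 0, "wz": 0, "claw": 0.67}, {"tx": -0.1, "ty": -0.4, "tz": -2.3, "wx": 0, "wy": 0, "wz": 0, "claw": 0.67}, {"tx": -0.1, "ty": -0.2, "tz": -2.3, "wx": 0, "wy": 0, "wz": 0, "claw": 0.67}, {"tx": 0, "ty": 0, "tz": 0, "wx": 0, "wy": 0, "wz": 0, "claw": 0.67}])

```text
clock: 2.72
tcp_pos: [0.4869, -0.0135, 0.0698]
orientation: [0.0, 0.799, 0.602, -0.001]
wrist_force: [-5.0, -2.2, 9.9]
finger_gap: 0.0144
grip_force: 7.5
```

Run:
```python
from h import *
print(env.get_state()["tcp_pos"])
c=shot("scene"); cv2.imwrite("pics/p1.png",cv2.resize(c["image"][120:320,180:400],(660,600)))
```

```text
[ 0.48693307 -0.01351774  0.06983666]
```

View pics/p1.png

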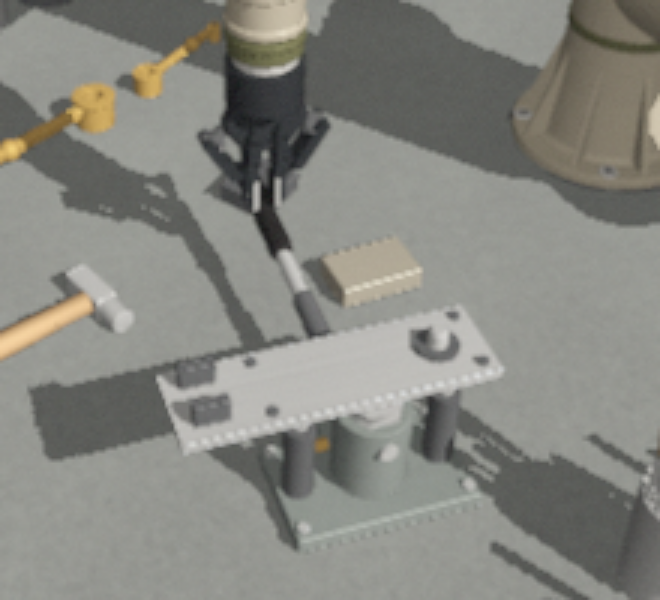

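The crop shows the fingers straddling the grip at (268,205) with the lever nearly level. I'll press a few mm more to feel for the stop.

Emit:
carry_out(moves=[{"tx": 0, "ty": 0, "tz": -0.5, "wx": 0, "wy": 0, "wz": 0, "claw": 0.67}, {"tx": 0, "ty": 0, "tz": 0, "wx": 0, "wy": 0, "wz": 0, "claw": 0.67}])

```text
clock: 3.02
tcp_pos: [0.4868, -0.014, 0.066]
orientation: [0.001, 0.799, 0.602, -0.002]
wrist_force: [-5.2, -4.4, 10.9]
finger_gap: 0.0141
grip_force: 8.0
```

Run:
```python
from m import *
print(env.get_state()["wrist_force"],env.get_state()["tcp_pos"])
for n in("top","scene"): r=jig(shot(n)); print(r[1])
```

```text
[-5.23720054 -4.44748022 10.88584735] [ 0.48684193 -0.01397126  0.06595658]
0.15573512776461151
0.15473329962490356
```

Emit:
carry_out(moves=[{"tx": 0, "ty": 0, "tz": -0.5, "wx": 0, "wy": 0, "wz": 0, "claw": 0.67}, {"tx": 0, "ty": 0, "tz": -0.2, "wx": 0, "wy": 0, "wz": 0, "claw": 0.67}])

```text
clock: 3.38
tcp_pos: [0.4868, -0.0144, 0.0591]
orientation: [0.001, 0.799, 0.601, -0.002]
wrist_force: [-5.7, -5.6, 12.1]
finger_gap: 0.014
grip_force: 7.9
```

Emit:
carry_out(moves=[{"tx": 0, "ty": 0, "tz": -0.4, "wx": 0, "wy": 0, "wz": 0, "claw": 0.67}, {"tx": 0, "ty": 0, "tz": -0.4, "wx": 0, "wy": 0, "wz": 0, "claw": 0.67}])

```text
clock: 3.62
tcp_pos: [0.4867, -0.0145, 0.0512]
orientation: [0.001, 0.799, 0.601, -0.002]
wrist_force: [-6.8, -6.1, 11.4]
finger_gap: 0.0138
grip_force: 7.9
```

Run:
```python
from m import *
for n in("top","scene"): c=shot(n); r=jig(c); print(r[1])
w=cloud(c); m=(c["image"].max(2)<70)&(w[...,0]>.47)&(w[...,0]<.54)&(w[...,1]>.0)&(w[...,1]<.13)&(w[...,2]>.03)&(w[...,2]<.12)
P=w[m]; 
for a in np.arange(0,.13,.02):
    q=P[(P[:,1]>=a)&(P[:,1]<a+.02)]
    if len(q): print(a,len(q),q[:,0].mean(),np.percentile(q[:,2],[50,95]))
```

```text
0.1575002433500745
0.15657310789109247
0.0 30 0.49831946368767643 [0.07795279 0.08025917]
0.02 35 0.5039577483017526 [0.07624977 0.08049037]
0.04 4 0.5044123299681815 [0.07588054 0.07849698]
0.1 6 0.5339652816643802 [0.06921949 0.07073804]
0.12 4 0.5370834588756308 [0.06798525 0.07099478]
```

Emit:
carry_out(moves=[{"tx": 0, "ty": 0, "tz": 3, "wx": 0, "wy": 0, "wz": 0, "claw": 0.67}, {"tx": 0.2, "ty": 0.5, "tz": 4, "wx": 0, "wy": 0, "wz": 0, "claw": 0.67}, {"tx": 0.4, "ty": 0.9, "tz": 5, "wx": 0, "wy": 0, "wz": 0, "claw": 0.67}, {"tx": 0.4, "ty": 0.9, "tz": 4.4, "wx": 0, "wy": 0, "wz": 0, "claw": 0.67}, {"tx": 0.4, "ty": 0.9, "tz": 1.6, "wx": 0, "wy": 0, "wz": 0, "claw": 0.67}, {"tx": 0, "ty": 0, "tz": 0, "wx": 0, "wy": 0, "wz": 0, "claw": 0.67}])

```text
clock: 4.47
tcp_pos: [0.5029, 0.0199, 0.2314]
orientation: [0.001, 0.798, 0.602, 0.001]
wrist_force: [1.0, 0.5, 0.3]
finger_gap: 0.0141
grip_force: 0.0
```

Run:
```python
from m import *
print(env.get_state()["tcp_pos"],env.get_state()["wrist_force"])
for n in("top","scene"): c=shot(n); r=jig(c); print(r[1])
w=cloud(c); d=c["image"].max(2)<70
m=d&(w[...,0]>.47)&(w[...,0]<.54)&(w[...,1]>-.03)&(w[...,1]<.1)&(w[...,2]>.03)&(w[...,2]<.24)
P=w[m]
for a in np.arange(-.02,.1,.02):
    q=P[(P[:,1]>=a)&(P[:,1]<a+.02)]
    if len(q): print(a,len(q),np.percentile(q[:,0],[5,50,95]),np.percentile(q[:,2],[50,95]))
cv2.imwrite("pics/p2.png",cv2.resize(c["image"][120:270,190:355],(660,600)))
```

```text
[0.5029452  0.01990043 0.23144675] [1.00862338 0.52487246 0.26304884]
0.15530764521078932
0.1539948558726526
-0.02 52 [0.48291434 0.49342732 0.50079612] [0.20893971 0.21549519]
0.0 62 [0.48713941 0.49825013 0.5059907 ] [0.19541427 0.20400487]
0.02 70 [0.49327262 0.50434409 0.51377759] [0.18120391 0.18932782]
0.039999999999999994 65 [0.49771876 0.51021375 0.51879442] [0.16600222 0.17395261]
0.06 31 [0.50379568 0.5124441  0.52090789] [0.15556825 0.1624116 ]
```

View pics/p2.png

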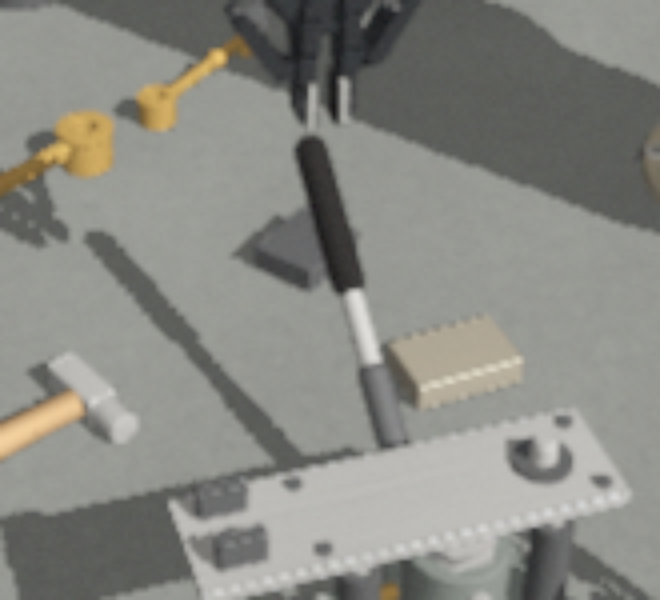

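Emit:
carry_out(moves=[{"tx": -0.05, "ty": 0, "tz": -3.2, "wx": 0, "wy": 0, "wz": 0, "claw": 0.67}, {"tx": -0.1, "ty": -0.4, "tz": -2.4, "wx": 0, "wy": 0, "wz": 0, "claw": 0.67}, {"tx": -0.2, "ty": -0.8, "tz": -2.4, "wx": 0, "wy": 0, "wz": 0, "claw": 0.67}, {"tx": -0.2, "ty": -0.7, "tz": -2.4, "wx": 0, "wy": 0, "wz": 0, "claw": 0.67}, {"tx": -0.15, "ty": -0.5, "tz": -2.4, "wx": 0, "wy": 0, "wz": 0, "claw": 0.67}, {"tx": -0.1, "ty": -0.3, "tz": -2.4, "wx": 0, "wy": 0, "wz": 0, "claw": 0.67}, {"tx": -0.05, "ty": -0.2, "tz": -1.3, "wx": 0, "wy": 0, "wz": 0, "claw": 0.67}, {"tx": 0, "ty": 0, "tz": 0, "wx": 0, "wy": 0, "wz": 0, "claw": 0.67}])

```text
clock: 5.58
tcp_pos: [0.4912, -0.0096, 0.0638]
orientation: [-0.001, 0.799, 0.602, -0.002]
wrist_force: [-3.6, -1.5, 10.5]
finger_gap: 0.0144
grip_force: 5.3
```

```bash
cat > lv.py <<'E'
from m import *
print(env.get_state()["tcp_pos"],env.get_state()["wrist_force"])
for n in("top","scene"): c=shot(n); r=jig(c); print(r[1])
w=cloud(c); d=c["image"].max(2)<70
m=d&(w[...,0]>.47)&(w[...,0]<.54)&(w[...,1]>-.03)&(w[...,1]<.13)&(w[...,2]>.03)&(w[...,2]<.24)
P=w[m]
for a in np.arange(.02,.13,.02):
    q=P[(P[:,1]>=a)&(P[:,1]<a+.02)]
    if len(q): print(a,len(q),np.percentile(q[:,0],[50]),np.percentile(q[:,2],[50,95]))
E
python3 lv.py
```

```text
[ 0.49119557 -0.00964931  0.06379378] [-3.59512549 -1.54928151 10.4733729 ]
0.1624295752264846
0.16137378709282335
0.02 107 [0.50164197] [0.22665298 0.2382474 ]
0.04 7 [0.50726157] [0.08415872 0.08761271]
0.1 5 [0.53338752] [0.07334561 0.0754988 ]
0.12000000000000001 4 [0.53791475] [0.07272987 0.07606722]
```

Emit:
carry_out(moves=[{"tx": 0.1, "ty": 0, "tz": -1.2, "wx": 0, "wy": 0, "wz": 0, "claw": 0.67}, {"tx": 0, "ty": 0, "tz": -0.6, "wx": 0, "wy": 0, "wz": 0, "claw": 0.67}, {"tx": 0, "ty": 0, "tz": 0, "wx": 0, "wy": 0, "wz": 0, "claw": 0.67}])

```text
clock: 6.05
tcp_pos: [0.4915, -0.0103, 0.0462]
orientation: [-0.001, 0.799, 0.602, -0.003]
wrist_force: [-6.5, -3.3, 10.8]
finger_gap: 0.0141
grip_force: 6.1
```

```bash
python3 lv.py
```

```text
[ 0.49151409 -0.01025597  0.04620604] [-6.45622548 -3.33995313 10.84118815]
0.16471916134094378
0.1635073527593095
0.02 167 [0.50130881] [0.21613962 0.23799765]
0.04 2 [0.50921803] [0.07360484 0.0772643 ]
0.1 7 [0.53328983] [0.06803911 0.06999946]
0.12000000000000001 3 [0.5382227] [0.06938342 0.07005774]
```

Emit:
carry_out(moves=[{"tx": 0, "ty": 0, "tz": -0.5, "wx": 0, "wy": 0, "wz": 0, "claw": 0.67}, {"tx": 0.05, "ty": 0.2, "tz": 4, "wx": 0, "wy": 0, "wz": 0, "claw": 0.67}, {"tx": 0.2, "ty": 0.8, "tz": 5, "wx": 0, "wy": 0, "wz": 0, "claw": 0.67}, {"tx": 0.4, "ty": 1, "tz": 5, "wx": 0, "wy": 0, "wz": 0, "claw": 0.67}, {"tx": 0.4, "ty": 1, "tz": 3.6, "wx": 0, "wy": 0, "wz": 0, "claw": 0.67}, {"tx": 0, "ty": 0, "tz": 0, "wx": 0, "wy": 0, "wz": 0, "claw": 0.67}])

```text
clock: 6.9
tcp_pos: [0.5063, 0.0212, 0.2198]
orientation: [0.001, 0.798, 0.603, 0.001]
wrist_force: [-0.0, 0.6, -0.2]
finger_gap: 0.0142
grip_force: 0.0
```

Emit:
carry_out(moves=[{"tx": -0.05, "ty": 0, "tz": -2, "wx": 0, "wy": 0, "wz": 0, "claw": 0.67}, {"tx": -0.1, "ty": -0.4, "tz": -2.8, "wx": 0, "wy": 0, "wz": 0, "claw": 0.67}, {"tx": -0.2, "ty": -0.8, "tz": -2.8, "wx": 0, "wy": 0, "wz": 0, "claw": 0.67}, {"tx": -0.2, "ty": -0.7, "tz": -2.8, "wx": 0, "wy": 0, "wz": 0, "claw": 0.67}, {"tx": -0.15, "ty": -0.5, "tz": -2.8, "wx": 0, "wy": 0, "wz": 0, "claw": 0.67}, {"tx": -0.1, "ty": -0.4, "tz": -2.8, "wx": 0, "wy": 0, "wz": 0, "claw": 0.67}, {"tx": 0, "ty": -0.2, "tz": -1.5, "wx": 0, "wy": 0, "wz": 0, "claw": 0.67}, {"tx": 0, "ty": 0, "tz": 0, "wx": 0, "wy": 0, "wz": 0, "claw": 0.67}])

```text
clock: 7.9
tcp_pos: [0.4953, -0.0097, 0.0445]
orientation: [-0.0, 0.798, 0.602, -0.001]
wrist_force: [-7.7, 0.3, 28.1]
finger_gap: 0.0141
grip_force: 14.2
```

```bash
python3 lv.py
python3 - <<'E'
from h import *
c=shot("scene"); cv2.imwrite("pics/p3.png",cv2.resize(c["image"][120:270,190:355],(660,600)))
E
```

```text
[ 0.49533198 -0.00968344  0.04449545] [-7.66026503  0.28285525 28.05634271]
0.17107569670045042
0.17004758232754036
0.02 174 [0.50259108] [0.21422114 0.23675178]
0.04 2 [0.5126558] [0.06739416 0.06992851]
0.1 8 [0.53312368] [0.06745939 0.06895251]
0.12000000000000001 2 [0.53153789] [0.06882866 0.06926924]
```

View pics/p3.png

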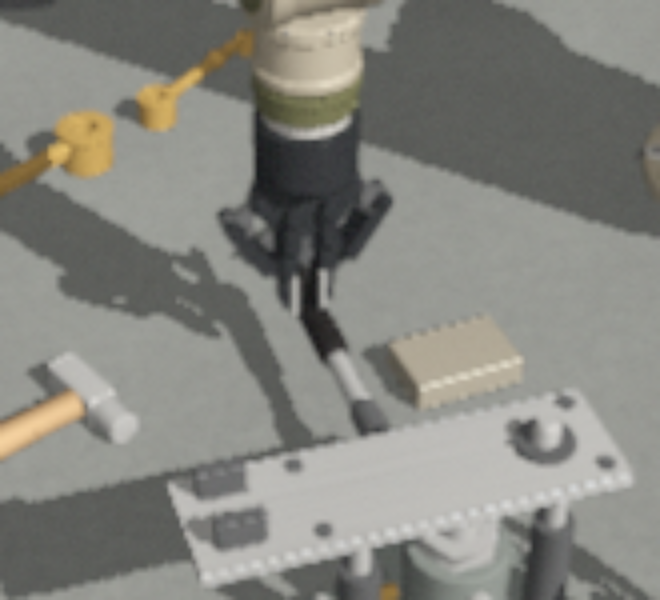

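The crop shows the fingers straddling the grip at (310,290) with the lever level. The 28 N reading means it is on its stop, so strokes are now full and I repeat them.

Emit:
carry_out(moves=[{"tx": 0.05, "ty": 0.2, "tz": 4, "wx": 0, "wy": 0, "wz": 0, "claw": 0.67}, {"tx": 0.2, "ty": 0.8, "tz": 5, "wx": 0, "wy": 0, "wz": 0, "claw": 0.67}, {"tx": 0.2, "ty": 1, "tz": 5, "wx": 0, "wy": 0, "wz": 0, "claw": 0.67}, {"tx": 0.35, "ty": 1, "tz": 3.5, "wx": 0, "wy": 0, "wz": 0, "claw": 0.67}, {"tx": 0, "ty": 0, "tz": 0, "wx": 0, "wy": 0, "wz": 0, "claw": 0.67}, {"tx": 0, "ty": 0, "tz": 0, "wx": 0, "wy": 0, "wz": 0, "claw": 0.67}])

```text
clock: 8.8
tcp_pos: [0.5038, 0.0211, 0.2159]
orientation: [-0.001, 0.798, 0.602, -0.001]
wrist_force: [-0.4, -0.2, -0.2]
finger_gap: 0.014
grip_force: 0.0
```

Emit:
carry_out(moves=[{"tx": -0.05, "ty": 0, "tz": -2, "wx": 0, "wy": 0, "wz": 0, "claw": 0.67}, {"tx": -0.1, "ty": -0.4, "tz": -2.8, "wx": 0, "wy": 0, "wz": 0, "claw": 0.67}, {"tx": -0.2, "ty": -0.8, "tz": -2.8, "wx": 0, "wy": 0, "wz": 0, "claw": 0.67}, {"tx": -0.2, "ty": -0.7, "tz": -2.8, "wx": 0, "wy": 0, "wz": 0, "claw": 0.67}, {"tx": -0.15, "ty": -0.5, "tz": -2.8, "wx": 0, "wy": 0, "wz": 0, "claw": 0.67}, {"tx": -0.1, "ty": -0.4, "tz": -2.8, "wx": 0, "wy": 0, "wz": 0, "claw": 0.67}, {"tx": 0, "ty": -0.2, "tz": -1.5, "wx": 0, "wy": 0, "wz": 0, "claw": 0.67}, {"tx": 0, "ty": 0, "tz": 0, "wx": 0, "wy": 0, "wz": 0, "claw": 0.67}])

```text
clock: 9.8
tcp_pos: [0.4952, -0.0097, 0.0445]
orientation: [-0.0, 0.798, 0.602, -0.001]
wrist_force: [-9.8, -1.3, 29.2]
finger_gap: 0.014
grip_force: 14.6
```

Emit:
carry_out(moves=[{"tx": 0.05, "ty": 0.2, "tz": 4, "wx": 0, "wy": 0, "wz": 0, "claw": 0.67}, {"tx": 0.2, "ty": 0.8, "tz": 5, "wx": 0, "wy": 0, "wz": 0, "claw": 0.67}, {"tx": 0.2, "ty": 1, "tz": 5, "wx": 0, "wy": 0, "wz": 0, "claw": 0.67}, {"tx": 0.35, "ty": 1, "tz": 3.5, "wx": 0, "wy": 0, "wz": 0, "claw": 0.67}, {"tx": 0, "ty": 0, "tz": 0, "wx": 0, "wy": 0, "wz": 0, "claw": 0.67}, {"tx": 0, "ty": 0, "tz": 0, "wx": 0, "wy": 0, "wz": 0, "claw": 0.67}])

```text
clock: 10.55
tcp_pos: [0.5038, 0.0212, 0.2158]
orientation: [-0.001, 0.798, 0.602, -0.001]
wrist_force: [0.2, 0.4, -0.9]
finger_gap: 0.0141
grip_force: 0.0
```

```bash
python3 lv.py
```

```text
[0.50383586 0.02117394 0.2158311 ] [ 0.15641981  0.40482605 -0.85075866]
0.18144200335799732
0.18027587134838685
0.02 67 [0.50481644] [0.18086267 0.18932011]
0.04 65 [0.50897326] [0.16619505 0.17640952]
0.06 32 [0.51284679] [0.15716934 0.16102553]
```

Plate is at about 0.181, so two more strokes. The extra one makes sure of full height.

Emit:
carry_out(moves=[{"tx": -0.05, "ty": 0, "tz": -2, "wx": 0, "wy": 0, "wz": 0, "claw": 0.67}, {"tx": -0.1, "ty": -0.4, "tz": -2.8, "wx": 0, "wy": 0, "wz": 0, "claw": 0.67}, {"tx": -0.2, "ty": -0.8, "tz": -2.8, "wx": 0, "wy": 0, "wz": 0, "claw": 0.67}, {"tx": -0.2, "ty": -0.7, "tz": -2.8, "wx": 0, "wy": 0, "wz": 0, "claw": 0.67}, {"tx": -0.15, "ty": -0.5, "tz": -2.8, "wx": 0, "wy": 0, "wz": 0, "claw": 0.67}, {"tx": -0.1, "ty": -0.4, "tz": -2.8, "wx": 0, "wy": 0, "wz": 0, "claw": 0.67}, {"tx": 0, "ty": -0.2, "tz": -1.5, "wx": 0, "wy": 0, "wz": 0, "claw": 0.67}, {"tx": 0, "ty": 0, "tz": 0, "wx": 0, "wy": 0, "wz": 0, "claw": 0.67}])

```text
clock: 11.65
tcp_pos: [0.4964, -0.0094, 0.0448]
orientation: [0.0, 0.798, 0.602, -0.001]
wrist_force: [-7.0, -0.1, 23.5]
finger_gap: 0.0143
grip_force: 12.0
```

Emit:
carry_out(moves=[{"tx": 0.05, "ty": 0.2, "tz": 4, "wx": 0, "wy": 0, "wz": 0, "claw": 0.67}, {"tx": 0.2, "ty": 0.8, "tz": 5, "wx": 0, "wy": 0, "wz": 0, "claw": 0.67}, {"tx": 0.2, "ty": 1, "tz": 5, "wx": 0, "wy": 0, "wz": 0, "claw": 0.67}, {"tx": 0.35, "ty": 1, "tz": 3.5, "wx": 0, "wy": 0, "wz": 0, "claw": 0.67}, {"tx": 0, "ty": 0, "tz": 0, "wx": 0, "wy": 0, "wz": 0, "claw": 0.67}, {"tx": 0, "ty": 0, "tz": 0, "wx": 0, "wy": 0, "wz": 0, "claw": 0.67}])

```text
clock: 12.4
tcp_pos: [0.5042, 0.0213, 0.2164]
orientation: [-0.001, 0.798, 0.603, -0.001]
wrist_force: [-0.3, 0.3, -0.4]
finger_gap: 0.014
grip_force: 0.0
```

Emit:
carry_out(moves=[{"tx": -0.05, "ty": 0, "tz": -2, "wx": 0, "wy": 0, "wz": 0, "claw": 0.67}, {"tx": -0.1, "ty": -0.4, "tz": -2.8, "wx": 0, "wy": 0, "wz": 0, "claw": 0.67}, {"tx": -0.2, "ty": -0.8, "tz": -2.8, "wx": 0, "wy": 0, "wz": 0, "claw": 0.67}, {"tx": -0.2, "ty": -0.7, "tz": -2.8, "wx": 0, "wy": 0, "wz": 0, "claw": 0.67}, {"tx": -0.15, "ty": -0.5, "tz": -2.8, "wx": 0, "wy": 0, "wz": 0, "claw": 0.67}, {"tx": -0.1, "ty": -0.4, "tz": -2.8, "wx": 0, "wy": 0, "wz": 0, "claw": 0.67}, {"tx": 0, "ty": -0.2, "tz": -1.5, "wx": 0, "wy": 0, "wz": 0, "claw": 0.67}, {"tx": 0, "ty": 0, "tz": 0, "wx": 0, "wy": 0, "wz": 0, "claw": 0.67}])

```text
clock: 13.4
tcp_pos: [0.4957, -0.0091, 0.0446]
orientation: [-0.0, 0.798, 0.602, -0.001]
wrist_force: [-9.7, -0.3, 27.4]
finger_gap: 0.0144
grip_force: 13.9
```

Emit:
carry_out(moves=[{"tx": 0.05, "ty": 0.2, "tz": 4, "wx": 0, "wy": 0, "wz": 0, "claw": 0.67}, {"tx": 0.2, "ty": 0.8, "tz": 5, "wx": 0, "wy": 0, "wz": 0, "claw": 0.67}, {"tx": 0.2, "ty": 1, "tz": 5, "wx": 0, "wy": 0, "wz": 0, "claw": 0.67}, {"tx": 0.35, "ty": 1, "tz": 3.5, "wx": 0, "wy": 0, "wz": 0, "claw": 0.67}, {"tx": 0, "ty": 0, "tz": 5, "wx": 0, "wy": 0, "wz": 0, "claw": 0.67}, {"tx": 0, "ty": 0, "tz": 0, "wx": 0, "wy": 0, "wz": 0, "claw": 0.67}])

```text
clock: 14.15
tcp_pos: [0.5064, 0.0211, 0.27]
orientation: [0.001, 0.798, 0.603, 0.001]
wrist_force: [-0.1, 0.3, -0.5]
finger_gap: 0.0139
grip_force: 0.0
```

```bash
python3 lv.py;  python3 - <<'E'
from m import *
for n in("top","scene"):
    c=shot(n); th,ctr,zt,S,F=lines(c)
    print(n,th,ctr,zt,"stud",S.mean(0),len(S),np.median(S,0),"fork",F.mean(0),len(F))
    try: print(branch(c))
    except Exception as e: print(e)
E
```

```text
[0.50638025 0.0210678  0.26997602] [-0.0814872   0.34939205 -0.53226391]
0.18925051917054558
0.18825681145262513
0.02 63 [0.50441524] [0.18145379 0.19062164]
0.04 67 [0.50954471] [0.16696965 0.17556857]
0.06 32 [0.51235655] [0.15625372 0.16214845]
top -0.27466152375785063 [0.60751971 0.2561272 ] 0.1891860491747771 stud [0.51683358 0.28119263 0.2086284 ] 25 [0.51662099 0.28106282 0.20872111] fork [0.70836669 0.22682959 0.21098914] 74
(array([0.9724305 , 0.23319277], dtype=float32), array([ 0.5914003 , -0.33700496], dtype=float32), np.float64(-0.1190435812384522), np.float64(0.11181908366121714), ((499.59539794921875, -357.646728515625), 26.530967712402344), array([ 0.50031137, -0.35800603]), array([ 0.68757785, -0.312961  ]), np.float64(0.05088265647340173))
scene -0.27333473690277316 [0.60655823 0.2531636 ] 0.18826085803747244 stud [0.51933205 0.28066489 0.20633578] 40 [0.52004872 0.28160481 0.20655866] fork [0.71093544 0.22741746 0.20802697] 154
(array([0.9761569, 0.2170663], dtype=float32), array([ 0.60147285, -0.333026  ], dtype=float32), np.float64(-0.13267521504832996), np.float64(0.10610781519476059), ((495.7694091796875, -360.7619934082031), 29.65152359008789), array([ 0.50006785, -0.35994782]), array([ 0.69215158, -0.31498136]), np.float64(0.04397200493468356))
```

Emit:
carry_out(moves=[{"tx": 0.36, "ty": -3.1, "tz": 0, "wx": 0, "wy": 0, "wz": 0.17, "claw": 0}, {"tx": 0.36, "ty": -3.1, "tz": 0, "wx": 0, "wy": 0, "wz": 0.17, "claw": -1}, {"tx": 0.36, "ty": -3.1, "tz": 0, "wx": 0, "wy": 0, "wz": 0.17, "claw": -1}, {"tx": 0.36, "ty": -3.1, "tz": 0, "wx": 0, "wy": 0, "wz": 0.17, "claw": -1}, {"tx": 0.36, "ty": -3.1, "tz": 0, "wx": 0, "wy": 0, "wz": 0.17, "claw": -1}, {"tx": 0.36, "ty": -3.1, "tz": 0, "wx": 0, "wy": 0, "wz": 0.17, "claw": -1}, {"tx": 0.36, "ty": -3.1, "tz": -1, "wx": 0, "wy": 0, "wz": 0.17, "claw": -1}, {"tx": 0.36, "ty": -3.1, "tz": -2, "wx": 0, "wy": 0, "wz": 0.17, "claw": -1}])

```text
clock: 15.35
tcp_pos: [0.5336, -0.2275, 0.2364]
orientation: [-0.001, 0.239, 0.971, 0.0]
wrist_force: [-0.3, -0.1, -1.0]
finger_gap: 0.0853
grip_force: 0.0
```

Emit:
carry_out(moves=[{"tx": 0.36, "ty": -3.1, "tz": -3, "wx": 0, "wy": 0, "wz": 0.17, "claw": -1}, {"tx": 0.36, "ty": -3.1, "tz": -3, "wx": 0, "wy": 0, "wz": 0.17, "claw": -1}, {"tx": 0.36, "ty": -3.1, "tz": -3, "wx": 0, "wy": 0, "wz": 0.17, "claw": -1}, {"tx": 0.36, "ty": -2.7, "tz": -3, "wx": 0, "wy": 0, "wz": 0.17, "claw": -1}, {"tx": 0, "ty": 0, "tz": 0, "wx": 0, "wy": 0, "wz": 0.037, "claw": -1}, {"tx": 0, "ty": 0, "tz": 0, "wx": 0, "wy": 0, "wz": 0, "claw": -1}])

```text
clock: 16.1
tcp_pos: [0.5476, -0.3457, 0.1172]
orientation: [-0.001, -0.114, 0.994, 0.001]
wrist_force: [-0.3, 0.4, -0.1]
finger_gap: 0.0852
grip_force: 0.0
```

Emit:
carry_out(moves=[{"tx": 0.2, "ty": -0.1, "tz": -3, "wx": 0, "wy": 0, "wz": 0, "claw": -1}, {"tx": 0, "ty": 0, "tz": -3, "wx": 0, "wy": 0, "wz": 0, "claw": -1}, {"tx": 0, "ty": 0, "tz": -3, "wx": 0, "wy": 0, "wz": 0, "claw": -1}, {"tx": 0, "ty": 0, "tz": -1.9, "wx": 0, "wy": 0, "wz": 0, "claw": -1}, {"tx": 0, "ty": 0, "tz": 0, "wx": 0, "wy": 0, "wz": 0, "claw": -1}])

```text
clock: 16.73
tcp_pos: [0.5498, -0.3459, 0.0087]
orientation: [-0.001, -0.114, 0.993, 0.001]
wrist_force: [0.4, 0.2, 0.2]
finger_gap: 0.0857
grip_force: 0.0
```

Run:
```python
from m import *
c=shot("scene"); cv2.imwrite("pics/p4.png",cv2.resize(c["image"][100:220,150:290],(700,600)))
```

```text
(no output)
```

View pics/p4.png

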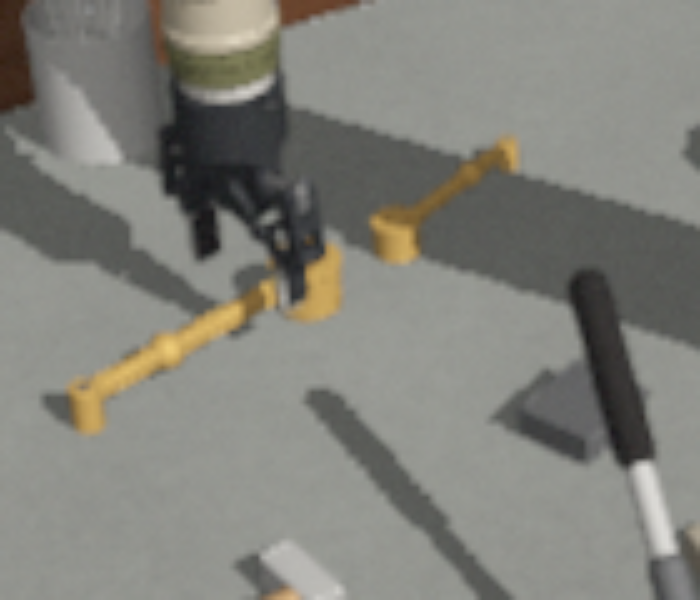

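The crop shows the fingers on either side of the large branch's arm at (285,285), just tailward of the hub at (320,285). I close the gripper and lift slowly.

Emit:
carry_out(moves=[{"tx": 0, "ty": 0, "tz": 0, "wx": 0, "wy": 0, "wz": 0, "claw": 0}, {"tx": 0, "ty": 0, "tz": 0, "wx": 0, "wy": 0, "wz": 0, "claw": 0.6}, {"tx": 0, "ty": 0, "tz": 0, "wx": 0, "wy": 0, "wz": 0, "claw": 1}, {"tx": 0, "ty": 0, "tz": 0, "wx": 0, "wy": 0, "wz": 0, "claw": 1}, {"tx": 0, "ty": 0, "tz": 0, "wx": 0, "wy": 0, "wz": 0, "claw": 1}, {"tx": 0, "ty": 0, "tz": 0, "wx": 0, "wy": 0, "wz": 0, "claw": 1}], newtons=80)

```text
clock: 17.52
tcp_pos: [0.5504, -0.3475, 0.0091]
orientation: [-0.0, -0.114, 0.993, 0.0]
wrist_force: [-0.6, 0.7, -0.0]
finger_gap: 0.0002
grip_force: 0.0
```

Emit:
carry_out(moves=[{"tx": 0, "ty": 0, "tz": 0.5, "wx": 0, "wy": 0, "wz": 0, "claw": 1}, {"tx": 0, "ty": 0, "tz": 1, "wx": 0, "wy": 0, "wz": 0, "claw": 1}, {"tx": 0, "ty": 0, "tz": 1.5, "wx": 0, "wy": 0, "wz": 0, "claw": 1}, {"tx": 0, "ty": 0, "tz": 1.5, "wx": 0, "wy": 0, "wz": 0, "claw": 1}, {"tx": 0, "ty": 0, "tz": 1.5, "wx": 0, "wy": 0, "wz": 0, "claw": 1}, {"tx": 0, "ty": 0, "tz": 1.5, "wx": 0, "wy": 0, "wz": 0, "claw": 1}, {"tx": 0, "ty": 0, "tz": 1, "wx": 0, "wy": 0, "wz": 0, "claw": 1}, {"tx": 0, "ty": 0, "tz": 0.5, "wx": 0, "wy": 0, "wz": 0, "claw": 1}])

```text
clock: 18.52
tcp_pos: [0.5507, -0.3477, 0.1001]
orientation: [0.0, -0.114, 0.993, -0.0]
wrist_force: [-0.0, 0.1, -0.6]
finger_gap: 0.0
grip_force: 0.0
```

Run:
```python
from m import *
print(env.get_state()["ft_torque"])
for n in("scene","top"):
    c=shot(n); np.savez(n+"1.npz",**c)
    w,B=branches(c)
    for s,P in B: print(n,s,P[P[:,2]>.04].mean(0) if (P[:,2]>.04).any() else 0)
    print(n,[ (P[np.argsort(P[:,0])[:40]].mean(0),P[np.argsort(P[:,0])[-40:]].mean(0)) for s,P in B])
c=dict(np.load("scene1.npz")); cv2.imwrite("pics/p5.png",cv2.resize(c["image"][60:220,140:300],(600,600)))
```

```text
[0.04242498 0.00217852 0.00884065]
scene [224 128  29  24 170] 0
scene [164 148  54  38 423] [ 0.50137719 -0.35789018  0.04154646]
scene [(array([ 0.29152467, -0.43123853,  0.01804702]), array([ 0.42272482, -0.37864797,  0.02127959])), (array([ 0.48190231, -0.36027377,  0.03013073]), array([ 0.69726021, -0.31060226,  0.02184457]))]
top [346 159  15  36 190] [ 0.6243952  -0.3175068   0.07923508]
top [(array([ 0.58874055, -0.33448198,  0.04810791]), array([ 0.69252726, -0.3159989 ,  0.02571425]))]
```

View pics/p5.png

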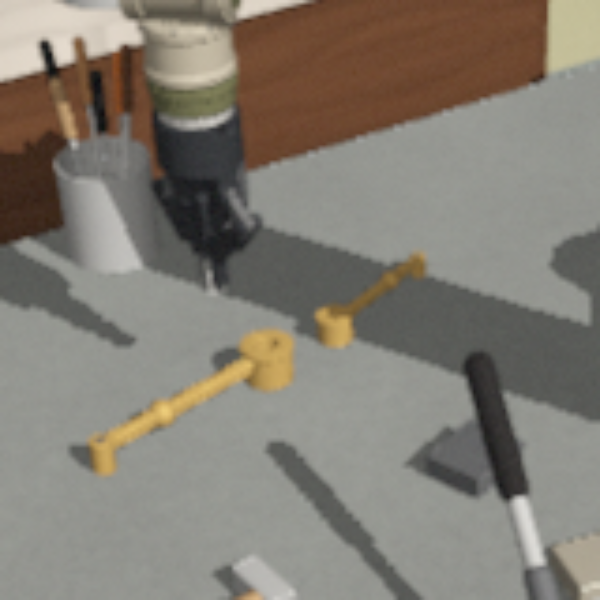

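The crop shows the shut fingers in the air, tip at (210,290), with the branch untouched below. They closed above the arm, so I check where the tips really are against the reported TCP.

Run:
```python
from m import *
c=dict(np.load("scene1.npz")); s=env.get_state(); t=s["tcp_pos"]; print(t,s["joint_pos"])
q=c["camera_from_world"]@np.r_[t,1]; print("TCP projects",c["fx"]*q[0]/q[2]+c["cx"],c["fy"]*q[1]/q[2]+c["cy"],q[2])
w=cloud(c); m=(abs(w[...,0]-t[0])<.06)&(abs(w[...,1]-t[1])<.06)&(w[...,2]>.06)
v,u=np.where(m); P=w[m]
o=np.argsort(P[:,2])[:14]
for i in o: print(u[i],v[i],P[i].round(4),c["image"][v[i],u[i]])
c=dict(np.load("top1.npz")); w=cloud(c); m=(abs(w[...,0]-t[0])<.06)&(abs(w[...,1]-t[1])<.06)&(w[...,2]>.06)
P=w[m]; print(len(P),P[np.argsort(P[:,2])[:8]].round(4))
```

```text
[ 0.55064959 -0.34767619  0.09966994] [-6.86398303e-01  5.04427286e-01  7.47267358e-02  1.14054388e+00
  1.15798731e-04 -9.15643670e-01]
TCP projects 197.91370374958387 143.63457228086162 1.5088966153102785
198 137 [ 0.5468 -0.3495  0.1242] [105 108 109]
194 137 [ 0.5616 -0.3494  0.1294] [119 122 122]
195 138 [ 0.5617 -0.3417  0.1294] [153 158 158]
196 138 [ 0.5596 -0.3381  0.1306] [163 168 168]
199 136 [ 0.5465 -0.341   0.1324] [94 98 97]
193 136 [ 0.564  -0.3513  0.1332] [113 117 117]
197 137 [ 0.5567 -0.3355  0.1349] [146 150 151]
195 137 [ 0.5628 -0.3382  0.1356] [140 145 144]
196 136 [ 0.5571 -0.3419  0.1356] [139 143 145]
196 137 [ 0.5601 -0.3361  0.1358] [161 166 167]
198 136 [ 0.5523 -0.3364  0.1368] [63 61 60]
194 136 [ 0.5641 -0.3426  0.1377] [89 92 93]
197 136 [ 0.5557 -0.3368  0.1378] [102 105 106]
200 135 [ 0.5446 -0.3362  0.1382] [70 70 70]
1962 [[ 0.5372 -0.3206  0.1903]
 [ 0.534  -0.3174  0.1904]
 [ 0.537  -0.3172  0.1915]
 [ 0.5548 -0.3095  0.1998]
 [ 0.5359 -0.3121  0.2   ]
 [ 0.5323 -0.311   0.2043]
 [ 0.5385 -0.3111  0.2045]
 [ 0.5509 -0.3082  0.2051]]
```

The real tips sit about 26 mm above the reported TCP, with xy correct. That matches the lever too: the stop came at a reported z of 0.0445, where I expected 0.070. For the grasp I now aim at a reported z of about -0.018 and watch the force.

Emit:
carry_out(moves=[{"tx": -0.1, "ty": 0.05, "tz": 0, "wx": 0, "wy": 0, "wz": 0, "claw": -1}, {"tx": 0, "ty": 0, "tz": 0, "wx": 0, "wy": 0, "wz": 0, "claw": -1}, {"tx": 0, "ty": 0, "tz": -2, "wx": 0, "wy": 0, "wz": 0, "claw": -1}, {"tx": 0, "ty": 0, "tz": -3, "wx": 0, "wy": 0, "wz": 0, "claw": -1}, {"tx": 0, "ty": 0, "tz": -3, "wx": 0, "wy": 0, "wz": 0, "claw": -1}, {"tx": 0, "ty": 0, "tz": -2.5, "wx": 0, "wy": 0, "wz": 0, "claw": -1}, {"tx": 0, "ty": 0, "tz": -1.2, "wx": 0, "wy": 0, "wz": 0, "claw": -1}, {"tx": 0, "ty": 0, "tz": 0, "wx": 0, "wy": 0, "wz": 0, "claw": -1}])

```text
clock: 19.62
tcp_pos: [0.5488, -0.3465, -0.0187]
orientation: [-0.001, -0.114, 0.993, 0.001]
wrist_force: [-1.0, -0.0, 0.6]
finger_gap: 0.0853
grip_force: 0.0
```

Emit:
carry_out(moves=[{"tx": 0, "ty": 0, "tz": 0, "wx": 0, "wy": 0, "wz": 0, "claw": 0}, {"tx": 0, "ty": 0, "tz": 0, "wx": 0, "wy": 0, "wz": 0, "claw": 0.6}, {"tx": 0, "ty": 0, "tz": 0, "wx": 0, "wy": 0, "wz": 0, "claw": 1}, {"tx": 0, "ty": 0, "tz": 0, "wx": 0, "wy": 0, "wz": 0, "claw": 1}, {"tx": 0, "ty": 0, "tz": 0, "wx": 0, "wy": 0, "wz": 0, "claw": 1}, {"tx": 0, "ty": 0, "tz": 0, "wx": 0, "wy": 0, "wz": 0, "claw": 1}])

```text
clock: 20.38
tcp_pos: [0.5499, -0.3476, -0.0169]
orientation: [0.0, -0.114, 0.993, -0.001]
wrist_force: [-1.3, -0.6, 5.3]
finger_gap: 0.0115
grip_force: 79.5
```

Emit:
carry_out(moves=[{"tx": 0, "ty": 0, "tz": 0.5, "wx": 0, "wy": 0, "wz": 0, "claw": 1}, {"tx": 0, "ty": 0, "tz": 1, "wx": 0, "wy": 0, "wz": 0, "claw": 1}, {"tx": 0, "ty": 0, "tz": 1.5, "wx": 0, "wy": 0, "wz": 0, "claw": 1}, {"tx": 0, "ty": 0, "tz": 1.5, "wx": 0, "wy": 0, "wz": 0, "claw": 1}, {"tx": 0, "ty": 0, "tz": 1.5, "wx": 0, "wy": 0, "wz": 0, "claw": 1}, {"tx": 0, "ty": 0, "tz": 1.5, "wx": 0, "wy": 0, "wz": 0, "claw": 1}, {"tx": 0, "ty": 0, "tz": 1, "wx": 0, "wy": 0, "wz": 0, "claw": 1}, {"tx": 0, "ty": 0, "tz": 0.5, "wx": 0, "wy": 0, "wz": 0, "claw": 1}])

```text
clock: 21.38
tcp_pos: [0.5498, -0.3473, 0.0732]
orientation: [0.0, -0.114, 0.993, -0.0]
wrist_force: [0.2, 0.2, -6.7]
finger_gap: 0.0115
grip_force: 78.1
```

```bash
cat > held.py <<'E'
from m import *
s=env.get_state(); print(s["tcp_pos"],s["wrist_force"],s["ft_torque"],s["finger_gap"])
def held(c):
    w=cloud(c); hsv=cv2.cvtColor(c["image"],cv2.COLOR_BGR2HSV); t=s["tcp_pos"]
    m=cv2.inRange(hsv,(12,110,70),(32,255,255))>0
    m&=(np.hypot(w[...,0]-t[0],w[...,1]-t[1])<.19)&(w[...,2]>t[2]-.03)&(w[...,2]<t[2]+.08)
    return w[m]
for n in("scene","top"):
    c=shot(n); np.savez(n+"2.npz",**c); P=held(c)
    if len(P)<20: print(n,len(P)); continue
    vx,vy,x0,y0=cv2.fitLine((P[:,:2]*1000).astype(np.float32),cv2.DIST_HUBER,0,.01,.01).ravel()
    d=np.array([vx,vy])*np.sign(vx); k=(P[:,:2]-s["tcp_pos"][:2])@d; e=(P[:,:2]-s["tcp_pos"][:2])@[-d[1],d[0]]
    print(n,len(P),"ang",np.arctan2(d[1],d[0]))
    for a in np.arange(-.09,.17,.02):
        i=(k>=a)&(k<a+.02)
        if i.sum()>3: print("%.2f n%d off %.4f z %.4f %.4f %.4f"%(a,i.sum(),np.median(e[i]),*np.percentile(P[i,2],[5,50,95])))
    print(k.min(),k.max())
E
python3 held.py
```

```text
[ 0.54976246 -0.34728204  0.07320368] [ 0.16571872  0.21966212 -6.71412134] [ 0.01278253 -0.03845118 -0.00955033] 0.0114619026984316
scene 396 ang 0.17449436
-0.09 n9 off -0.0019 z 0.1136 0.1283 0.1299
-0.07 n54 off 0.0154 z 0.0944 0.1222 0.1317
-0.05 n77 off 0.0154 z 0.0957 0.1141 0.1314
-0.03 n20 off 0.0021 z 0.0994 0.1102 0.1227
0.01 n22 off 0.0057 z 0.1151 0.1211 0.1261
0.03 n24 off 0.0057 z 0.1114 0.1197 0.1258
0.05 n26 off 0.0067 z 0.1122 0.1207 0.1264
0.07 n38 off 0.0109 z 0.1129 0.1221 0.1288
0.09 n28 off 0.0087 z 0.1134 0.1211 0.1252
0.11 n29 off 0.0091 z 0.1126 0.1204 0.1236
0.13 n41 off 0.0141 z 0.0966 0.1154 0.1260
0.15 n26 off 0.0127 z 0.0977 0.1111 0.1251
-0.07790799686806793 0.16035234247686858
top 182 ang 0.22933981
0.03 n20 off 0.0044 z 0.1171 0.1256 0.1307
0.05 n28 off 0.0025 z 0.1175 0.1246 0.1289
0.07 n39 off 0.0041 z 0.1181 0.1261 0.1319
0.09 n25 off 0.0023 z 0.1169 0.1241 0.1288
0.11 n24 off 0.0013 z 0.1200 0.1249 0.1286
0.13 n35 off 0.0049 z 0.1023 0.1227 0.1293
0.15 n11 off 0.0020 z 0.1231 0.1281 0.1293
0.030232058730493856 0.1561564814101011
```

Emit:
carry_out(moves=[{"tx": 0.08, "ty": 0.5, "tz": 1, "wx": 0, "wy": 0, "wz": -0.021, "claw": 1}, {"tx": 0.08, "ty": 1, "tz": 2, "wx": 0, "wy": 0, "wz": -0.021, "claw": 1}, {"tx": 0.08, "ty": 1.5, "tz": 3, "wx": 0, "wy": 0, "wz": -0.021, "claw": 1}, {"tx": 0.08, "ty": 2, "tz": 3, "wx": 0, "wy": 0, "wz": -0.021, "claw": 1}, {"tx": 0.08, "ty": 2.5, "tz": 3, "wx": 0, "wy": 0, "wz": -0.021, "claw": 1}, {"tx": 0.08, "ty": 2.8, "tz": 3, "wx": 0, "wy": 0, "wz": -0.021, "claw": 1}, {"tx": 0.08, "ty": 3, "tz": 2, "wx": 0, "wy": 0, "wz": -0.021, "claw": 1}, {"tx": 0.08, "ty": 3, "tz": 2, "wx": 0, "wy": 0, "wz": -0.021, "claw": 1}])

```text
clock: 22.48
tcp_pos: [0.5556, -0.1826, 0.2632]
orientation: [0.0, -0.03, 1.0, 0.0]
wrist_force: [0.1, -0.6, -6.3]
finger_gap: 0.0114
grip_force: 78.3
```

Emit:
carry_out(moves=[{"tx": 0.08, "ty": 3, "tz": 0, "wx": 0, "wy": 0, "wz": -0.021, "claw": 1}, {"tx": 0.08, "ty": 3, "tz": 0, "wx": 0, "wy": 0, "wz": -0.021, "claw": 1}, {"tx": 0.08, "ty": 3, "tz": 0, "wx": 0, "wy": 0, "wz": -0.021, "claw": 1}, {"tx": 0.08, "ty": 3, "tz": 0, "wx": 0, "wy": 0, "wz": -0.021, "claw": 1}, {"tx": 0.08, "ty": 3, "tz": 0, "wx": 0, "wy": 0, "wz": -0.021, "claw": 1}, {"tx": 0.08, "ty": 3, "tz": 0, "wx": 0, "wy": 0, "wz": -0.021, "claw": 1}, {"tx": 0.08, "ty": 3, "tz": 0, "wx": 0, "wy": 0, "wz": -0.021, "claw": 1}, {"tx": 0.08, "ty": 3, "tz": 0, "wx": 0, "wy": 0, "wz": -0.021, "claw": 1}])

```text
clock: 23.48
tcp_pos: [0.5617, 0.0573, 0.2624]
orientation: [-0.0, 0.054, 0.999, 0.0]
wrist_force: [0.1, -0.4, -5.8]
finger_gap: 0.0118
grip_force: 78.2
```

Emit:
carry_out(moves=[{"tx": 0.08, "ty": 3, "tz": 0, "wx": 0, "wy": 0, "wz": -0.021, "claw": 1}, {"tx": 0.08, "ty": 3, "tz": 0, "wx": 0, "wy": 0, "wz": -0.021, "claw": 1}, {"tx": 0.08, "ty": 3, "tz": 0, "wx": 0, "wy": 0, "wz": -0.021, "claw": 1}, {"tx": 0.08, "ty": 2.8, "tz": 0, "wx": 0, "wy": 0, "wz": -0.021, "claw": 1}, {"tx": 0.08, "ty": 2.5, "tz": 0, "wx": 0, "wy": 0, "wz": -0.021, "claw": 1}, {"tx": 0.08, "ty": 2, "tz": 0, "wx": 0, "wy": 0, "wz": -0.021, "claw": 1}, {"tx": 0.08, "ty": 1.5, "tz": 0, "wx": 0, "wy": 0, "wz": -0.021, "claw": 1}, {"tx": 0.08, "ty": 1, "tz": 0, "wx": 0, "wy": 0, "wz": -0.021, "claw": 1}])

```text
clock: 24.48
tcp_pos: [0.5681, 0.2449, 0.2621]
orientation: [-0.0, 0.137, 0.991, -0.0]
wrist_force: [-0.2, -0.3, -6.4]
finger_gap: 0.0111
grip_force: 78.2
```

Emit:
carry_out(moves=[{"tx": 0, "ty": 1.2, "tz": 0, "wx": 0, "wy": 0, "wz": 0, "claw": 1}, {"tx": 0, "ty": 0.8, "tz": 0, "wx": 0, "wy": 0, "wz": 0, "claw": 1}, {"tx": 0, "ty": 0.3, "tz": 0, "wx": 0, "wy": 0, "wz": 0, "claw": 1}, {"tx": 0, "ty": 0, "tz": 0, "wx": 0, "wy": 0, "wz": 0, "claw": 1}])

```text
clock: 24.98
tcp_pos: [0.5686, 0.2669, 0.2622]
orientation: [-0.0, 0.137, 0.991, -0.0]
wrist_force: [-0.4, -0.5, -5.2]
finger_gap: 0.0115
grip_force: 78.2
```

```bash
python3 held.py;python3 - <<'E'
from m import *
c=dict(np.load("scene2.npz")); cv2.imwrite("pics/p6.png",cv2.resize(c["image"][120:320,200:400],(600,600)))
c=dict(np.load("top2.npz"));r,zt,_=jig(c); print(r,zt)
E
```

```text
[0.56862872 0.26690015 0.26217591] [-0.42409906 -0.50029676 -5.20611175] [-0.03070098  0.00474124 -0.00819782] 0.011478541952350069
scene 982 ang -0.31158787
-0.09 n22 off -0.0001 z 0.3163 0.3188 0.3206
-0.07 n200 off 0.0107 z 0.2882 0.3158 0.3202
-0.05 n175 off 0.0156 z 0.2859 0.3057 0.3200
-0.03 n38 off 0.0051 z 0.2893 0.3040 0.3214
-0.01 n4 off 0.0370 z 0.3376 0.3386 0.3396
0.01 n56 off 0.0050 z 0.3029 0.3113 0.3142
0.03 n61 off 0.0062 z 0.3032 0.3111 0.3145
0.05 n59 off 0.0064 z 0.3036 0.3112 0.3141
0.07 n86 off 0.0095 z 0.3040 0.3132 0.3178
0.09 n65 off 0.0076 z 0.3019 0.3110 0.3143
0.11 n64 off 0.0087 z 0.3028 0.3115 0.3132
0.13 n96 off 0.0122 z 0.2856 0.3062 0.3140
0.15 n56 off 0.0122 z 0.2870 0.3028 0.3140
-0.07724124729055468 0.15773148901684902
top 191 ang -0.2755766
0.03 n9 off -0.0009 z 0.3036 0.3119 0.3164
0.05 n35 off -0.0004 z 0.3065 0.3127 0.3176
0.07 n44 off -0.0006 z 0.3118 0.3163 0.3214
0.09 n29 off -0.0009 z 0.3024 0.3125 0.3184
0.11 n28 off -0.0003 z 0.3019 0.3128 0.3178
0.13 n36 off -0.0016 z 0.3000 0.3129 0.3172
0.15 n10 off -0.0002 z 0.3113 0.3136 0.3173
0.042387968024324096 0.15692988684204934
((618.9984741210938, 240.84947204589844), (57.798423767089844, 239.72010803222656), 74.78936767578125) 0.1893054817020211
```

View pics/p6.png

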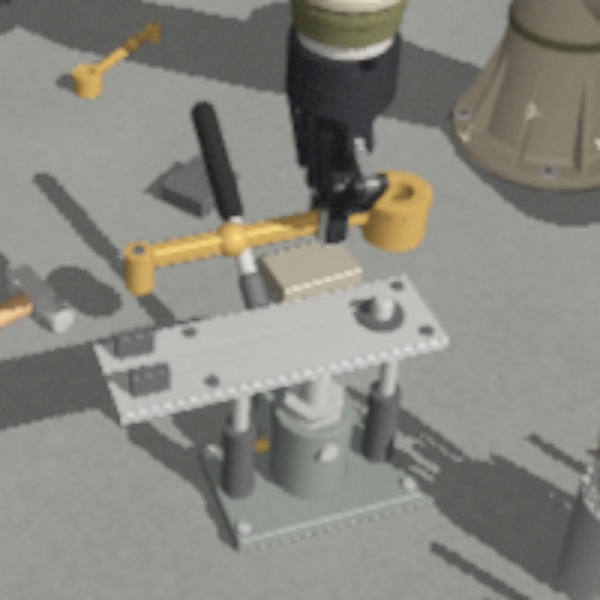

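The crop shows the branch level above the plate, hub at (400,215) and tail at (140,265), lever up at rest. The hub underside is at about 0.279, so I lower 4.1 cm and settle.

Emit:
carry_out(moves=[{"tx": 0, "ty": 0, "tz": -0.5, "wx": 0, "wy": 0, "wz": 0, "claw": 1}, {"tx": 0, "ty": 0, "tz": -1, "wx": 0, "wy": 0, "wz": 0, "claw": 1}, {"tx": 0, "ty": 0, "tz": -1, "wx": 0, "wy": 0, "wz": 0, "claw": 1}, {"tx": 0, "ty": 0, "tz": -1, "wx": 0, "wy": 0, "wz": 0, "claw": 1}, {"tx": 0, "ty": 0, "tz": -0.5, "wx": 0, "wy": 0, "wz": 0, "claw": 1}, {"tx": 0, "ty": 0, "tz": 0, "wx": 0, "wy": 0, "wz": 0, "claw": 1}, {"tx": 0, "ty": 0, "tz": 0, "wx": 0, "wy": 0, "wz": 0, "claw": 1}, {"tx": 0, "ty": 0, "tz": 0, "wx": 0, "wy": 0, "wz": 0, "claw": 1}])

```text
clock: 26.08
tcp_pos: [0.5689, 0.2671, 0.2227]
orientation: [0.0, 0.137, 0.991, 0.0]
wrist_force: [-0.6, 0.0, -6.3]
finger_gap: 0.0115
grip_force: 78.2
```

```bash
python3 held.py | grep -v "^0.0" ; python3 -c "
from m import *
c=dict(np.load('scene2.npz')); w=cloud(c)
hsv=cv2.cvtColor(c['image'],cv2.COLOR_BGR2HSV); m=(cv2.inRange(hsv,(12,110,70),(32,255,255))>0)&(w[...,2]>.2)
P=w[m]; d=P[:,:2]-[.518,.281]; k=d@[.9625,-.2713]
H=P[(k<.03)]; top=H[H[:,2]>np.percentile(H[:,2],60)]; print('hub',cv2.minEnclosingCircle((top[:,:2]*1000).astype(np.float32)),np.percentile(H[:,2],[1,2,95]))
T=P[k>.19];T=T[T[:,2]>np.percentile(T[:,2],60)]; print('tail',cv2.minEnclosingCircle((T[:,:2]*1000).astype(np.float32)))
"
```

```text
[0.56891431 0.26705147 0.22272116] [-5.90945979e-01  4.13259086e-03 -6.27839239e+00] [-0.04652032 -0.03906426 -0.03439797] 0.011504641076761883
scene 941 ang -0.30995166
-0.09 n26 off -0.0019 z 0.2620 0.2787 0.2815
-0.07 n192 off 0.0087 z 0.2491 0.2763 0.2811
-0.05 n160 off 0.0163 z 0.2472 0.2666 0.2806
-0.03 n31 off 0.0050 z 0.2488 0.2646 0.2785
-0.01 n6 off 0.0347 z 0.2723 0.2978 0.2996
0.11 n58 off 0.0072 z 0.2637 0.2716 0.2744
0.13 n91 off 0.0110 z 0.2462 0.2686 0.2749
0.15 n57 off 0.0118 z 0.2465 0.2647 0.2753
-0.07862870718529824 0.15784790346781355
top 185 ang -0.26087677
0.11 n29 off -0.0014 z 0.2647 0.2739 0.2780
0.13 n40 off -0.0027 z 0.2584 0.2739 0.2796
0.15 n6 off -0.0008 z 0.2699 0.2758 0.2779
hub ((-22.989776611328125, -64.24386596679688), 669.6712646484375) [0.20107062 0.20182566 0.33085788]
tail ((711.6975708007812, 227.03172302246094), 11.618101119995117)
```

```bash
python3 -c "
from workcell import env
print(env.hand_in())"
```

```text
the job is handed in; nothing more can be done
None
```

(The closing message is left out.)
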